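# Put the mills away behind the top half of the split door

## Robot

A 7-joint arm with a two-finger parallel gripper is mounted at the origin on the work surface. World frame = base frame: x ahead of the robot, y to its left, z up, the work surface at z = 0. Lengths are in mm, angles in rad, forces in N, time in s.
With the tool pointing down it reaches from about 425 to 875 mm from the base axis. Payload 4.7 kg.
Tool frame: the origin (TCP) lies between the finger pads; the fingertips stand 14 mm ahead of it and the grasp point (between the pads) lies 5 mm behind it; z points along the fingers, y is the line along which they close (so a half turn about z gives the same grasp; the last joint's range is limited). The gripper opens to 87 mm and grips with 3 to 60 N. Pads are 19 mm wide; open, the fingers measure 117 mm over their backs; the gripper's body (75 mm by 190 mm) begins 51 mm behind the grasp point.
Start: joints at [-1.198, 0.321, -0.07, 1.45, 0.023, 1.371, -0.057], TCP at [228.275, 608.617, 236.587] pointing down, gripper open.
Joint ranges: [-2.86, 2.86], [-0.3, 2.09], [-1.38, 1.24], [0.06, 2.45], [-1.56, 4.7], [0.09, 2.05], [-2.69, 2.69]. Speed limits (rad/s): [2.57, 2.57, 3.14, 3.14, 3.14, 3.14, 3.14].

## Interface

Orientations are given as a unit quaternion [x, y, z, w].
In Python, from station import get_obs, grab_frame, calibration, job_done gives the robot as it stands.
- The arm moves only by the tool carry_out, never from a script. Its argument "commands" is one flat list of numbers, 7 for each row, row after row: the shift along the tool's x, y, z normalised to -1 to 1, where 1 is 0.2 m, then the turn, a rotation vector about the tool's x, y, z normalised to -1 to 1, where 1 is 45 degrees, then the opening in per cent of the stroke, from 0 (shut) to 100 (fully open). A call has 1 to 10 rows; each row is the pose to reach, as a shift and turn from the pose commanded when the call began, along the tool's axes at that moment; what a row does not reach only later rows make up. A row lasts 1/12 s, in which the tool goes at most 41.7 mm and 7.16 degrees, less where a joint would pass 70% of its speed; a pose out of reach is approached as far as the arm can. A call with a number of a shift or a turn outside -1 to 1 is refused whole. A call with a gripper value outside its range is refused whole. The fingers move at their own pace and stop on an object; "squeeze" is the grip in N (left out, the last holds). Time passes only in rows, so rows that repeat a pose let the fingers close. It gives the time, the measured TCP pose, the force, the opening and the grip force at its end, in the units of the state.
- get_obs(): the state, without advancing time (a new reading comes with each control period).
- grab_frame(name): name is "scene" or "top"; returns the picture (400x640x3 uint8, red, green, blue); there is no depth.
- calibration(name): a dict with "K" (3x3 intrinsics, pixels), "k1" (the pictures are not rectified: a ray, as slopes to the right and down, at radius r is drawn at 1 + k1 r^2 times it, then the intrinsics apply), "R" (3x3) and "t" (3): a world point X has camera coordinates R X + t. Camera axes: x right, y down, z forward; pixel columns grow to the right and rows downward; lengths in mm; the calibration is good to about 2 mm. A picture is of the moment at which its call begins. calibration takes no time and is no camera call.
- job_done(): hands the job in; it is judged then, once.
The state is a dict: "time_s": time; "qpos": joint angles; "qd": joint speeds; "tau": joint torques, N m; "tcp_pos": TCP position; "tcp_rot": TCP orientation; "contact_force": force on the tool from outside, world axes, zero at the start; "wrist_torque": the same for the moment, N m; "gripper_width": opening from 0.0 (shut) to 1.0 (fully open); "grasp_force": force on a finger pad.
Only numpy, scipy, OpenCV 4.12 (cv2) and the standard library are available. Lean on these libraries where they do the work, as an engineer would, in place of code of your own. Each camera call takes 0.05 s, during which the arm holds its last target. There are 200 camera calls.

## Task

Turn the brass button aside and swing the top half of the cupboard's split door wide open, square to the cupboard front or further, leaving the bottom half shut and bolted. Drop every mill that stands on the shelf, foot down, into a pocket of its own in the rack on the inside of that top half, and only then swing it fully shut with the mills standing in it and turn the button back across it. Leave the other things on the shelf where they are.

Things in the scene. Friction and masses are not known exactly. Their poses are not given: they have to be found in the camera images.
- cupboard: galvanised cupboard, 180 deep (x) by 360 wide (y) by 274 high, standing fixed on the shelf; its front with the green split door faces its own -x, towards the robot. Origin: underside, mid depth, under the middle of the door (sides at y -0.20 and +0.16). The roof is flat, 8 thick, and 4 above the top edge of the door
- top_leaf (a joint): top half of the split door, a green panel 280 wide, 144 high, 16 thick, its lower edge 118 and its top edge 262 above the shelf. 0 is shut, grows to 2.3 rad as it swings out towards the robot about the upright hinge at its left (+y) edge, turning clockwise seen from above. Held shut by the turn-button (0.02 rad of play). The hinge is a little stiff (0.3 N m); the leaf stays where left
- top_leaf_hinge (a point): point on the hinge axis of the top half, at the front face's left edge and 72 above the leaf's lower edge (190 above the shelf). Its axes turn with the leaf: -y runs along the leaf to its free edge, -x out of its outer (green, handle) face, +x out of its inner face, z up
- top_leaf_handle (a point): grip point on the pull of the top half: an upright round steel bar of diameter 10, 36 in front of the outer face and 225 from the hinge edge, joined to the leaf by a stay of diameter 10 at each end. The bar runs from 64 below this point to 20 above it; the point is 232 above the shelf, 42 below the roof's top. Axes as for top_leaf_hinge
- turn_button (a joint): brass turn-button: a flat bar 70 long, 16 wide, 10 thick, turning in the plane of the cupboard front about a screw through its middle, on the frame just right (-y) of the top half. 0: level, its left (+y) half lapping 13 over the free edge of the top half and holding it shut. Turns to 1.75 rad, left end going down, right end up; clears the door from about 1.3 rad
- turn_button_pivot (a point): screw of the turn-button on the frame's face, 236 above the shelf, 38 below the roof's top, 22 from the free edge of the shut top half. The bar stands 2 to 12 in front of the face. Light friction (0.03 N m), stays where left; a fingertip can push it: left end down to free the door, then the upper end to the right and down to secure it
- bottom_leaf (a joint): bottom half of the split door, green, 280 wide, from 14 to 114 above the shelf; 0 is shut (rad). It is held by its bolt and must stay shut
- bolt (a joint): barrel bolt on the outer face of the bottom half, near its free edge, 82 above the shelf; 0 is shot home into the keeper on the frame, 0.034 m is drawn. It must stay shot
- rack (a point): middle of the rack floor on the inside of the top half, 144 above the shelf, 29 from the leaf's inner face, 145 from the hinge along the leaf; axes as for top_leaf_hinge. Sheet steel with four pockets in a row, each 56 wide (y) by 58 (x), walls 50 high and up to 4 thick. Pocket middles at y -90, -30, +30, +90 from this point (+90 nearest the hinge). The leaf rises 118 above the rack floor
- mill_a: dark brown wood mill, 106 high, standing upright: solid steel foot of diameter 40 and 14 high that keeps it steady, above it a straight, light round stem of diameter 26 up to the top. Origin: centre of its underside, z up to its head. 180 g or so; may be absent
- mill_b: pale wood mill, 106 high, standing upright: solid steel foot of diameter 40 and 14 high that keeps it steady, above it a straight, light round stem of diameter 26 up to the top. Origin: centre of its underside, z up to its head. 180 g or so; may be absent
- mill_c: bright steel mill, 106 high, standing upright: solid steel foot of diameter 40 and 14 high that keeps it steady, above it a straight, light round stem of diameter 26 up to the top. Origin: centre of its underside, z up to its head. 180 g or so; may be absent
- mill_d: black mill, 106 high, standing upright: solid steel foot of diameter 40 and 14 high that keeps it steady, above it a straight, light round stem of diameter 26 up to the top. Origin: centre of its underside, z up to its head. 180 g or so; may be absent
- salt_cellar: round wooden salt cellar with swivel lid, diameter 92, 68 high, on the drawer unit; leave it alone. Origin: middle of its underside
- acrylic_jar: clear acrylic jar with grey twist cap, diameter 80, 110 high; leave it alone. Origin: middle of its underside
- enamel_bowl: white enamel bowl, diameter 150, 60 high; leave it alone. Origin: middle of its underside
- tongs_1: aluminium tongs lying flat, 220 long along x, 18 high; leave it alone. Origin: middle of its underside
- tongs_2: aluminium tongs lying flat, 220 long along x, 18 high; leave it alone. Origin: middle of its underside
- oil_bottle: green glass oil bottle, diameter 60, 170 high; leave it alone. Origin: middle of its underside
- tilt_drawer: fixed galvanised unit with a white plastic tilt-out drawer, 200 deep (x), 300 wide (y), 130 high. Origin: centre of its underside
Not all that is in view belongs to the job. What is shaped like the mill_d but green is not meant.

How it is judged:
By the outcome, as a careful person would: the job done as asked, in the order asked, and still so for the second after the job is handed in, with the robot touching nothing.
Of mill_a, mill_b, mill_c, mill_d only 2 to 4 are there at a start; the rules pass over those that are not, and their reading is None.
At some moment in a run one of mill_a, mill_b, mill_c, mill_d may be knocked a few centimetres aside while the robot is not near it.
It also fails if it takes over 210 s, if anything falls off the work surface, if the arm or the gripper's body presses on something with over 40 N, if the wrist force passes 120 N, or if a joint passes its speed limit or range.

## Working session

There is one attempt and no reset: what is moved stays moved. The work goes in short steps, Python scripts to look and compute and a tool call to move; the robot and the scene stay as the last step left them, time stands still between calls to the robot, and variables do not carry over. Pictures are saved under pics/ and viewed, at most 14 in all, crops included, and the job is handed in when it is done.

Besides the shell and the picture viewer there is one more tool, called after "Request:" as name(argument=value, ...), one argument or row to a line, values as JSON. carry_out: Moves the arm, as the interface text tells. Its arguments: {"type":"object","properties":{"commands":{"type":"array","items":{"type":"number"}},"squeeze":{"type":"number"}},"required":["commands"]}

```bash
ls; mkdir -p pics; python3 - <<'E'
from station import *
import cv2
for n in("scene","top"):
    f=grab_frame(n); cv2.imwrite(f"pics/{n}0.png",f[:,:,::-1]); c=calibration(n); print(n,c)
print(get_obs())
E
```

```text
pics
scene {'K': array([[386.68599345,   0.        , 322.45788788],
       [  0.        , 386.68599345, 200.1824008 ],
       [  0.        ,   0.        ,   1.        ]]), 'k1': 0.007502801036748609, 'R': array([[ 0.85922201, -0.51158384, -0.00441805],
       [-0.36803701, -0.61208575, -0.69992842],
       [ 0.35536784,  0.6030199 , -0.71419934]]), 't': array([-493.29338887,  330.3942923 , 1207.66111584])}
top {'K': array([[402.49914205,   0.        , 326.05307331],
       [  0.        , 402.49914205, 200.95343848],
       [  0.        ,   0.        ,   1.        ]]), 'k1': -0.05552981225088747, 'R': array([[-0.02165138, -0.99976134, -0.00291352],
       [-0.9761508 ,  0.02176953, -0.21599931],
       [ 0.21601118, -0.00183265, -0.97638917]]), 't': array([-7.56511407e-01,  6.12246033e+02,  1.41215476e+03])}
{'time_s': 0.1, 'qpos': array([-1.19789249,  0.3217312 , -0.07009073,  1.45157875,  0.02261591,
        1.37082377, -0.05692335]), 'qd': array([ 0.00217008, -0.00149427,  0.00100792, -0.00588601, -0.0015534 ,
        0.00257444,  0.00031256]), 'tau': array([-1.52525549e-04, -4.92571235e+01, -4.05798331e-01, -3.13397849e+01,
       -6.41973526e-02,  3.94578825e-02,  6.03315380e-05]), 'tcp_pos': array([228.1243565 , 608.12818359, 235.5694826 ]), 'tcp_rot': array([ 1.78434190e-01,  9.83951457e-01, -8.71135356e-04, -1.02081219e-04]), 'contact_force': array([-0.31000406, -0.00938844, -0.21642153]), 'wrist_torque': array([0.02026614, 0.03822584, 0.01306024]), 'grasp_force': 0.0, 'gripper_width': 0.9990775537206008}
```

View pics/scene0.png

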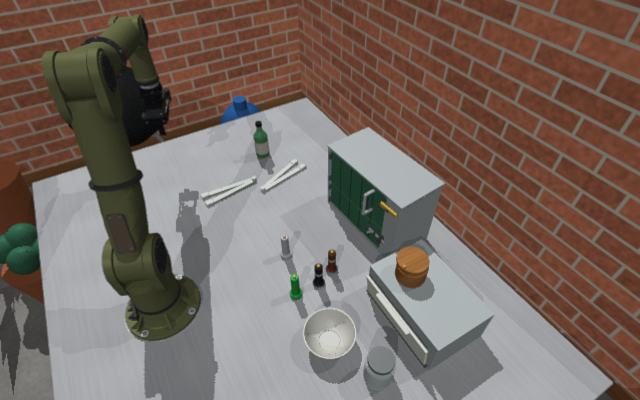

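View pics/top0.png

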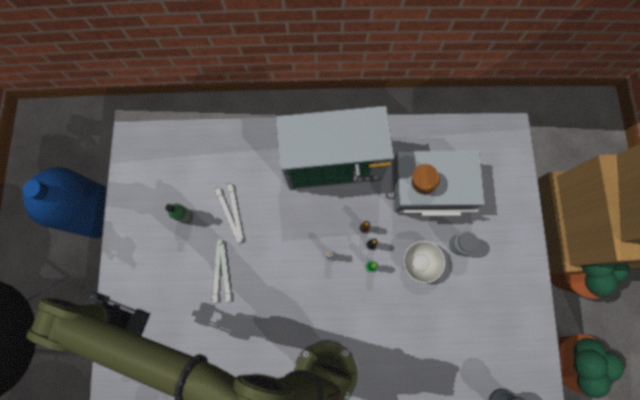

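Scene view: steel mill at about (285,247), black (319,275), brown (332,261), green decoy (296,287), no pale mill. The cupboard's front faces the robot, with the button at (388,208) and the handle at (368,202). The top view agrees: mills at (330,255), (373,243) and (365,226).

```bash
cat > h.py <<'E'
import numpy as np, cv2
from station import *
from scipy.spatial.transform import Rotation as Ro
def ray(n,p):
    c=calibration(n);K=c["K"];d=(np.array(p,float)-[K[0,2],K[1,2]])/K[0,0];s=d.copy()
    for _ in range(20): s=d/(1+c["k1"]*(s@s))
    R=c["R"];v=R.T@np.array([s[0],s[1],1]);return -R.T@c["t"],v/np.linalg.norm(v)
def onz(n,p,z):
    o,v=ray(n,p);return o+v*(z-o[2])/v[2]
def tri(p1,p2):
    o,v=ray("scene",p1);q,w=ray("top",p2)
    A=np.stack([v,-w],1);s=np.linalg.lstsq(A,q-o,rcond=None)[0];a=o+s[0]*v;b=q+s[1]*w
    return (a+b)/2,np.linalg.norm(a-b)
def proj(n,X):
    c=calibration(n);p=c["R"]@np.array(X,float)+c["t"];s=p[:2]/p[2];s=s*(1+c["k1"]*(s@s));return s*c["K"][0,0]+[c["K"][0,2],c["K"][1,2]]
def crop(n,x0,y0,x1,y1,k,out):
    f=grab_frame(n);cv2.imwrite("pics/"+out,cv2.resize(f[y0:y1,x0:x1,::-1],None,fx=k,fy=k,interpolation=cv2.INTER_CUBIC))
E
python3 - <<'E'
from h import *
crop("top",265,95,425,275,3.3,"t1.png");crop("scene",260,120,460,310,3,"s1.png")
for p in [(278,115),(388,108),(392,158),(283,168)]: print(onz("top",p,274))
E
```

```text
[861.72797565 139.19963686 274.        ]
[ 878.68302528 -226.96417997  274.        ]
[ 703.54812195 -229.80493141  274.        ]
[677.66605916 122.00934528 274.        ]
```

View pics/t1.png

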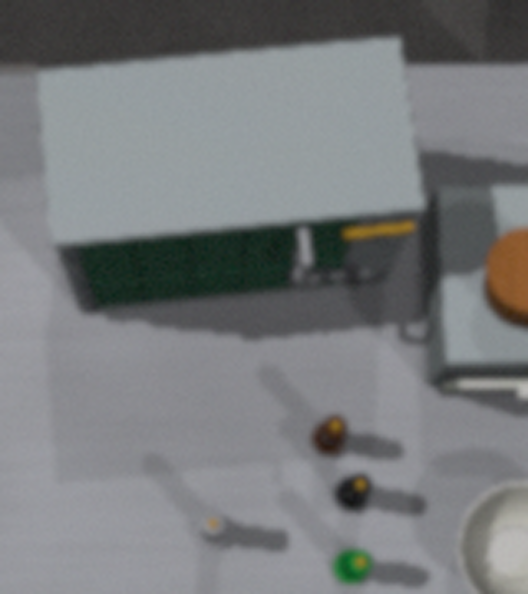

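View pics/s1.png

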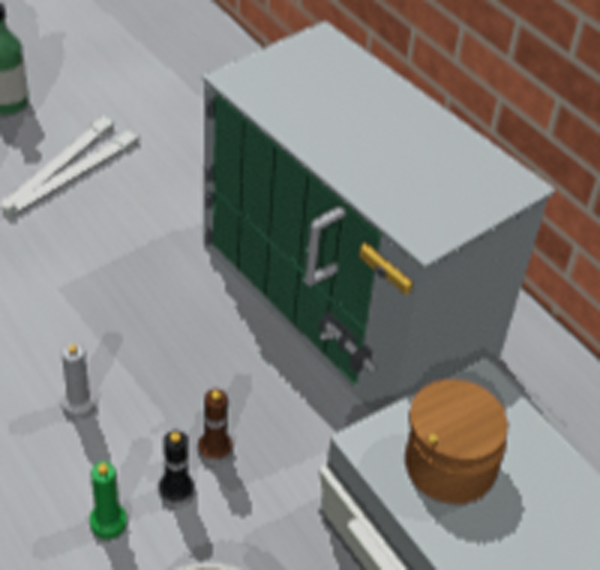

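Crops: the roof corners, button and handle are clear. The mill heads (brass caps) in the scene crop are at (72,349) steel, (215,394) brown and (175,436) black.

```bash
python3 - <<'E'
from h import *
np.set_printoptions(precision=1,suppress=True)
T=lambda x,y:((x+.5)/3.3-.5+265,(y+.5)/3.3-.5+95); S=lambda x,y:((x+.5)/3-.5+260,(y+.5)/3-.5+120)
t=[T(38,72),T(402,37),T(422,208),T(57,244)]; s=[S(324,22),S(553,190),S(427,265),S(206,79)]
for a,b in zip(t,s): print(onz("top",a,274),onz("scene",b,274))
P=np.mean([[onz("top",a,274),onz("scene",b,274)] for a,b in zip(t,s)],1)
# local: BL(.09,.16) BR(.09,-.2) FR FL
L=np.array([[90,160],[90,-200],[-90,-200],[-90,160]],float);W=P[:,:2]
Lc=L-L.mean(0);Wc=W-W.mean(0);th=np.arctan2((Lc[:,0]*Wc[:,1]-Lc[:,1]*Wc[:,0]).sum(),(Lc*Wc).sum())
R=np.array([[np.cos(th),-np.sin(th)],[np.sin(th),np.cos(th)]]);o=W.mean(0)-R@L.mean(0)
print("cup",o,th,np.degrees(th));print(W-(L@R.T+o))
loc=lambda x,y,z:np.r_[R@[x,y]+o,z]
for nm,p in dict(hinge=(-90,140,190),handle=(-126,-85,232),btn=(-97,-162,236),btnL=(-97,-127,236)).items(): X=loc(*p);print(nm,X,(proj("scene",X)-[260,120])*3,(proj("top",X)-[265,95])*3.3)
for nm,hs,ht,fs in [("steel",(72,349),(212,523),(79,405)),("brown",(215,394),(335,425),(214,446)),("black",(175,436),(358,485),(177,489)),("green",(103,467),(360,562),(107,521))]:
    print(nm,onz("scene",S(*hs),106),onz("top",T(*ht),106),tri(S(*hs),T(*ht)),onz("scene",S(*fs),8))
q=get_obs();print(Ro.from_quat(q["tcp_rot"]).as_matrix())
E
```

```text
[856.6 145.2 274. ] [854.  146.9 274. ]
[ 886.5 -222.3  274. ] [ 882.6 -217.6  274. ]
[ 704.6 -231.6  274. ] [ 704.4 -234.1  274. ]
[675.8 125.5 274. ] [673.5 125.2 274. ]
cup [778.1 -25.4] 0.08377873147624114 4.800167726548442
[[ 0.9  4.5]
 [ 0.  -2.8]
 [-0.6 -0.6]
 [-0.4 -1.2]]
hinge [676.7 106.6 190. ] [215.  142.1] [ 83.  265.5]
handle [ 659.6 -120.7  232. ] [316.7 239.7] [306.3 265.3]
btn [ 695. -195.  236.] [388.5 269.1] [379.1 228.8]
btnL [ 692.  -160.1  236. ] [365.2 248.8] [344.6 232.3]
steel [413.9 -21.8 106. ] [417.3 -20.  106. ] (array([416.3, -19.6, 102.8]), np.float64(2.8286641574844347)) [413.1 -24.7   8. ]
brown [ 515.7 -153.9  106. ] [ 518.9 -154.1  106. ] (array([ 517.6, -153.6,  105.1]), np.float64(3.085315906596634)) [ 516.7 -152.4    8. ]
black [ 452.7 -178.2  106. ] [ 454.  -175.7  106. ] (array([ 454.1, -176.1,  102.5]), np.float64(0.5333790371437162)) [ 453.2 -179.1    8. ]
green [ 372.2 -173.3  106. ] [ 373.  -174.2  106. ] (array([ 372.5, -173.9,  106.8]), np.float64(1.0435951268991859)) [ 369.9 -174.8    8. ]
[[-0.9  0.4 -0. ]
 [ 0.4  0.9 -0. ]
 [-0.  -0.  -1. ]]
```

The top-view and scene-view estimates agree within 3 mm. The cupboard origin is at (778,−25) with a yaw of 4.8°, and there are three mills: a, c and d. I'll write a small planner that turns a target into tool-axis numbers.

```bash
cat > go.py <<'E'
# usage: go.py c|w x y z psi[deg, tool-y angle rel. cup y (c) or world (w: absolute)] -> normalised shift/turn from the measured pose, upright tool
import sys
from h import *
TH=np.radians(4.8);O=np.array([778.1,-25.4])
def c2w(x,y): return O+np.array([[np.cos(TH),-np.sin(TH)],[np.sin(TH),np.cos(TH)]])@[x,y]
def w2c(x,y): return np.array([[np.cos(TH),np.sin(TH)],[-np.sin(TH),np.cos(TH)]])@(np.array([x,y])-O)
def Rt(yang): # tool y at yang, z down
    a=np.radians(yang);y=[np.cos(a),np.sin(a),0];z=[0,0,-1];return np.array([np.cross(y,z),y,z]).T
def plan(p,Rg,label=""):
    o=get_obs();R=Ro.from_quat(o["tcp_rot"]).as_matrix();s=R.T@(np.array(p)-o["tcp_pos"])/200
    r=np.degrees(Ro.from_matrix(R.T@Rg).as_rotvec())/45
    n=max(np.linalg.norm(s)*200/41.7,np.linalg.norm(r)*45/7.16)
    print(label,"shift",s.round(4),"turn",r.round(4),"rows>=",round(n,1))
if __name__=="__main__":
    f,x,y,z,psi=sys.argv[1],*map(float,sys.argv[2:6])
    o=get_obs();print("now",o["tcp_pos"].round(1),"cup",w2c(*o["tcp_pos"][:2]).round(1),"q",o["qpos"].round(2),"F",o["contact_force"].round(1),"w",round(o["gripper_width"],3),"t",round(o["time_s"],1))
    if f=="c": x,y=c2w(x,y);psi+=94.8
    plan([x,y,z],Rt(psi))
E
python3 go.py c -104 -133 300 0
```

```text
now [228.2 608.3 235.9] cup [-494.9  677.5] q [-1.2   0.32 -0.07  1.45  0.02  1.37 -0.06] F [-1.  -0.3 -0.4] w 0.999 t 0.2
 shift [-3.502  -2.8251 -0.3169] turn [-1.500e-03 -2.000e-04 -5.635e-01] rows>= 21.6
```

Request:
carry_out(
  commands=[-0.8, -0.65, -0.45, 0, 0, 0, 0, -0.8, -0.65, -0.45, 0, 0, 0, 0, -0.8, -0.65, -0.45, 0, 0, 0, 0, -0.8, -0.65, -0.45, 0, 0, 0, 0, -0.8, -0.65, -0.45, 0, 0, 0, 0, -0.8, -0.65, -0.45, 0, 0, 0, 0, -0.8, -0.65, -0.45, 0, 0, 0, 0],
)

```text
time_s: 0.78
tcp_pos: [336.8, 426.9, 329.5]
tcp_rot: [0.183, 0.983, 0.002, 0.002]
contact_force: [0.6, -0.6, 0.3]
gripper_width: 0.555
grasp_force: 0.0
```

Request:
carry_out(
  commands=[-0.9, -0.72, 0, 0, 0, 0, 0, -0.9, -0.72, 0, 0, 0, 0, 0, -0.9, -0.72, 0, 0, 0, 0, 0, -0.9, -0.72, 0, 0, 0, 0, 0, -0.9, -0.72, 0, 0, 0, 0, 0, -0.9, -0.72, 0, 0, 0, 0, 0, -0.9, -0.72, 0, 0, 0, 0, 0],
)

```text
time_s: 1.37
tcp_pos: [453.2, 227.3, 326.3]
tcp_rot: [0.183, 0.983, -0.001, 0.001]
contact_force: [-0.2, -1.0, 0.4]
gripper_width: 0.04
grasp_force: 0.0
```

Request:
carry_out(
  commands=[-0.9, -0.72, 0, 0, 0, 0, 0, -0.9, -0.72, 0, 0, 0, 0, 0, -0.9, -0.72, 0, 0, 0, 0, 0, -0.9, -0.72, 0, 0, 0, 0, 0, -0.9, -0.72, 0, 0, 0, 0, 0, -0.9, -0.72, 0, 0, 0, 0, 0, -0.9, -0.72, 0, 0, 0, 0, 0],
)

```text
time_s: 1.95
tcp_pos: [570.0, 29.7, 325.7]
tcp_rot: [0.182, 0.983, -0.002, 0.0]
contact_force: [0.0, -0.6, -0.7]
gripper_width: 0.003
grasp_force: 0.0
```

Request:
carry_out(
  commands=[-0.9, -0.735, 0.1, 0, 0, -0.563, 0, -0.9, -0.735, 0.1, 0, 0, -0.563, 0, -0.9, -0.735, 0.1, 0, 0, -0.563, 0, -0.9, -0.735, 0.1, 0, 0, -0.563, 0, -0.9, -0.735, 0.1, 0, 0, -0.563, 0, -0.9, -0.735, 0.1, 0, 0, -0.563, 0, -0.9, -0.735, 0.1, 0, 0, -0.563, 0, -0.9, -0.735, 0.1, 0, 0, -0.563, 0],
)

```text
time_s: 2.62
tcp_pos: [685.5, -166.4, 303.6]
tcp_rot: [-0.041, 0.999, 0.0, -0.002]
contact_force: [0.6, 0.6, 0.5]
gripper_width: 0.008
grasp_force: 0.0
```

```bash
python3 go.py c -104 -133 274 0; python3 -c "
from h import *
crop('scene',330,130,450,250,4,'s2.png')"
```

```text
now [ 685.5 -166.4  303.6] cup [-104.  -132.7] q [-0.16  0.46  0.55  1.19 -0.23  1.55  2.  ] F [0.6 0.6 0.5] w 0.008 t 2.6
 shift [-0.0007 -0.0014  0.1478] turn [ 0.001  -0.0052 -0.003 ] rows>= 0.7
```

View pics/s2.png

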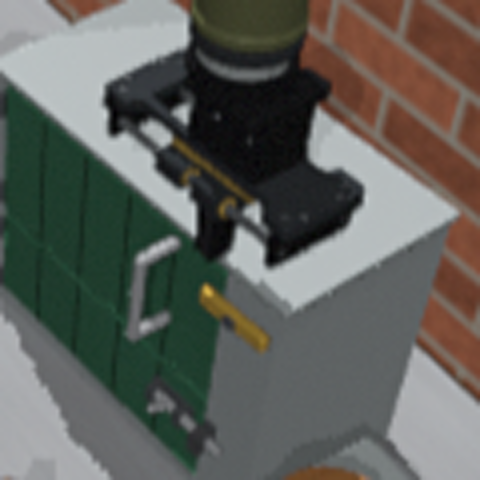

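The fingertip is right above the button's left end (205,290 in the crop). I'll press down, then sweep right.

Request:
carry_out(
  commands=[0, 0, 0.15, 0, 0, 0, 0, 0, 0, 0.2, 0, 0, 0, 0, 0, 0, 0.25, 0, 0, 0, 0, 0, 0, 0.3, 0, 0, 0, 0, 0, 0, 0.34, 0, 0, 0, 0, 0, 0, 0.377, 0, 0, 0, 0, 0, 0, 0.377, 0, 0, 0, 0],
)

```text
time_s: 3.25
tcp_pos: [684.8, -164.8, 229.0]
tcp_rot: [-0.042, 0.999, 0.001, -0.001]
contact_force: [0.3, 1.0, -0.6]
gripper_width: 0.005
grasp_force: 0.2
```

Request:
carry_out(
  commands=[0, -0.02, 0, 0, 0, 0, 0, 0, -0.035, 0, 0, 0, 0, 0, 0, -0.035, 0, 0, 0, 0, 0],
)

```text
time_s: 3.5
tcp_pos: [685.9, -173.5, 231.1]
tcp_rot: [-0.041, 0.999, 0.0, -0.0]
contact_force: [0.2, 1.5, -1.0]
gripper_width: 0.012
grasp_force: 1.1
```

Request:
carry_out(
  commands=[-0.0, 0.05, -0.15, 0, 0, 0, 0, 0, 0.05, -0.3, 0, 0, 0, 30, 0, 0.05, -0.45, 0, 0, 0, 30, 0.1, 0.25, -0.45, 0, 0, 0, 30, 0.1, 0.25, -0.45, 0, 0, 0, 30],
)

```text
time_s: 3.92
tcp_pos: [661.3, -121.9, 323.8]
tcp_rot: [-0.043, 0.999, 0.001, 0.001]
contact_force: [1.6, 1.5, -0.7]
gripper_width: 0.222
grasp_force: 0.0
```

```bash
python3 go.py c -126 -85 300 0; python3 -c "
from h import *
crop('scene',330,130,450,250,4,'s3.png')"
```

```text
now [ 661.3 -121.9  323.8] cup [-124.4  -86.4] q [-0.24  0.37  0.55  1.27 -0.19  1.55  1.93] F [ 1.6  1.5 -0.7] w 0.222 t 3.9
 shift [0.0081 0.0068 0.1188] turn [0.0029 0.0038 0.0023] rows>= 0.6
```

View pics/s3.png

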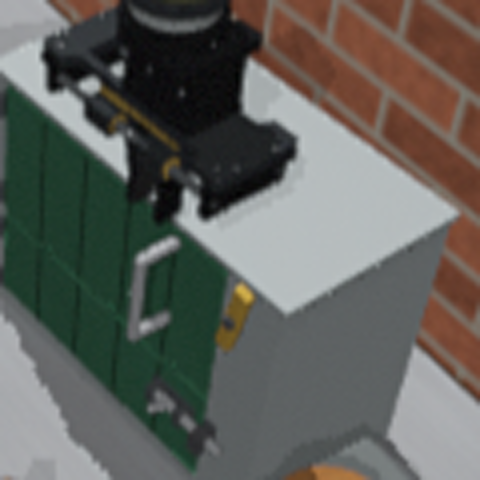

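The button is now upright and clear of the door. I'll descend on the handle and grip it.

Request:
carry_out(
  commands=[0.008, 0.007, 0.1, 0, 0, 0, 50, 0.008, 0.007, 0.1, 0, 0, 0, 50, 0.008, 0.007, 0.1, 0, 0, 0, 50, 0.008, 0.007, 0.2, 0, 0, 0, 50, 0.008, 0.007, 0.3, 0, 0, 0, 50, 0.008, 0.007, 0.4, 0, 0, 0, 50, 0.008, 0.007, 0.467, 0, 0, 0, 50, 0.008, 0.007, 0.467, 0, 0, 0, 50],
  squeeze=15,
)

```text
time_s: 4.63
tcp_pos: [658.8, -124.3, 224.8]
tcp_rot: [-0.041, 0.999, 0.0, -0.002]
contact_force: [-1.0, -0.1, -0.7]
gripper_width: 0.503
grasp_force: 0.0
```

Request:
carry_out(
  commands=[0, 0, 0, 0, 0, 0, 0, 0, 0, 0, 0, 0, 0, 0, 0, 0, 0, 0, 0, 0, 0, 0, 0, 0, 0, 0, 0, 0, 0, 0, 0, 0, 0, 0, 0, 0, 0, 0, 0, 0, 0, 0, 0, 0, 0, 0, 0, 0, 0],
  squeeze=15,
)

```text
time_s: 5.22
tcp_pos: [660.2, -118.8, 228.8]
tcp_rot: [-0.044, 0.999, 0.003, -0.0]
contact_force: [-3.9, 7.5, 3.8]
gripper_width: 0.11
grasp_force: 15.1
```

```bash
python3 - <<'E'
from go import *
# arc of tool about hinge, tool frame axes: x=-cupx,y=cupy ; rows of 4 deg
for n,st in [(10,4)]:
    rows=[]
    h=np.array([-90,140]);a=np.array([-126,-85])
    for k in range(1,n+1):
        f=np.radians(-st*k);d=np.array([[np.cos(f),-np.sin(f)],[np.sin(f),np.cos(f)]])@(a-h)+h-a
        rows.append([-d[0]/200,d[1]/200,st*k/45])
    print(np.round(rows,3).tolist())
o=get_obs();print(w2c(*o["tcp_pos"][:2]),o["tcp_pos"],o["contact_force"],o["gripper_width"]*87,o["grasp_force"])
E
```

```text
[[0.078, 0.015, 0.089], [0.155, 0.036, 0.178], [0.23, 0.062, 0.267], [0.303, 0.093, 0.356], [0.374, 0.129, 0.444], [0.442, 0.17, 0.533], [0.507, 0.216, 0.622], [0.569, 0.266, 0.711], [0.627, 0.321, 0.8], [0.681, 0.379, 0.889]]
[-125.27497268  -83.25005512] [ 660.23056935 -118.840825    228.83875619] [-3.9122006   7.52282497  3.78669497] 9.574099490912591 15.055373176146531
```

Request:
carry_out(
  commands=[0.078, 0.015, 0, 0, 0, 0.089, 0, 0.155, 0.036, 0, 0, 0, 0.178, 0, 0.23, 0.062, 0, 0, 0, 0.267, 0, 0.303, 0.093, 0, 0, 0, 0.356, 0, 0.374, 0.129, 0, 0, 0, 0.444, 0, 0.442, 0.17, 0, 0, 0, 0.533, 0, 0.507, 0.216, 0, 0, 0, 0.622, 0, 0.569, 0.266, 0, 0, 0, 0.711, 0, 0.627, 0.321, 0, 0, 0, 0.8, 0, 0.681, 0.379, 0, 0, 0, 0.889, 0],
)

```text
time_s: 6.05
tcp_pos: [519.4, -57.5, 228.8]
tcp_rot: [0.303, 0.953, 0.002, 0.002]
contact_force: [5.6, 3.7, 0.1]
gripper_width: 0.111
grasp_force: 15.0
```

Request:
carry_out(
  commands=[0.078, 0.015, 0, 0, 0, 0.089, 0, 0.155, 0.036, 0, 0, 0, 0.178, 0, 0.23, 0.062, 0, 0, 0, 0.267, 0, 0.303, 0.093, 0, 0, 0, 0.356, 0, 0.374, 0.129, 0, 0, 0, 0.444, 0, 0.442, 0.17, 0, 0, 0, 0.533, 0, 0.507, 0.216, 0, 0, 0, 0.622, 0, 0.569, 0.266, 0, 0, 0, 0.711, 0, 0.627, 0.321, 0, 0, 0, 0.8, 0, 0.681, 0.379, 0, 0, 0, 0.889, 0],
)

```text
time_s: 6.88
tcp_pos: [449.5, 80.5, 228.7]
tcp_rot: [0.612, 0.791, -0.001, -0.0]
contact_force: [-4.0, -2.3, 4.7]
gripper_width: 0.111
grasp_force: 15.1
```

Request:
carry_out(
  commands=[0.078, 0.015, 0, 0, 0, 0.089, 0, 0.155, 0.036, 0, 0, 0, 0.178, 0, 0.23, 0.062, 0, 0, 0, 0.267, 0, 0.303, 0.093, 0, 0, 0, 0.356, 0, 0.374, 0.129, 0, 0, 0, 0.444, 0, 0.374, 0.129, 0, 0, 0, 0.444, 0, 0.374, 0.129, 0, 0, 0, 0.444, 0],
)

```text
time_s: 7.47
tcp_pos: [454.5, 162.6, 228.7]
tcp_rot: [0.737, 0.675, -0.0, -0.002]
contact_force: [-7.6, 1.9, 5.2]
gripper_width: 0.108
grasp_force: 15.1
```

Request:
carry_out(
  commands=[0, 0, 0, 0, 0, 0, 45, 0, 0, 0, 0, 0, 0, 45, 0, 0, 0, 0, 0, 0, 45, 0, 0, 0, 0, 0, 0, 45, 0, 0, 0, 0, 0, 0, 45, 0, 0, 0, 0, 0, 0, 45],
)

```text
time_s: 7.97
tcp_pos: [456.6, 159.5, 227.8]
tcp_rot: [0.739, 0.674, 0.0, 0.0]
contact_force: [0.1, -0.3, 0.8]
gripper_width: 0.426
grasp_force: 0.0
```

```bash
python3 go.py w 415 -22 320 94.8
```

```text
now [456.6 159.5 227.8] cup [-304.9  211.2] q [-0.68 -0.04  0.28  1.87  0.01  1.31 -0.49] F [ 0.1 -0.3  0.8] w 0.426 t 8.0
 shift [-0.9228 -0.1239 -0.4612] turn [ 2.0000e-04  3.0000e-04 -2.2232e+00] rows>= 14.0
```

Request:
carry_out(
  commands=[0, 0, -0.2, 0, 0, 0, 45, 0, 0, -0.4, 0, 0, 0, 45, 0, 0, -0.55, 0, 0, 0, 45, 0, 0, -0.55, 0, 0, 0, 45],
)

```text
time_s: 8.3
tcp_pos: [459.1, 160.6, 344.6]
tcp_rot: [0.739, 0.674, 0.006, 0.001]
contact_force: [1.0, 1.0, 1.0]
gripper_width: 0.451
grasp_force: 0.0
```

```bash
python3 -c "
from h import *
crop('scene',250,120,450,320,3,'s4.png'); crop('top',265,95,425,275,3.3,'t4.png')"
```

```text
(no output)
```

View pics/s4.png

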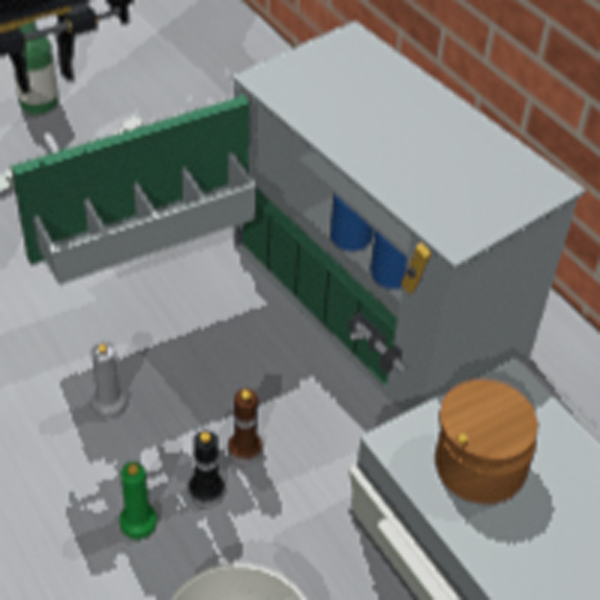

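View pics/t4.png

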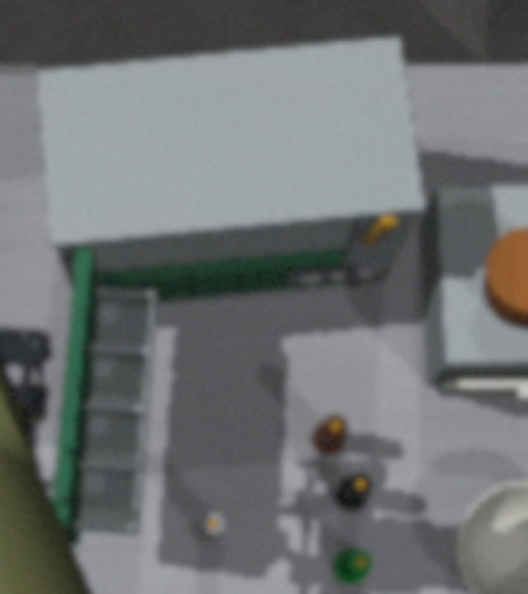

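The leaf stands open about 100° with the rack on its inside face, and the mills have not moved. In the top crop the rack dividers are at rows 288, 350, 408, 470 and 530, with the outer wall at x≈157→137. I'll project the predicted rack onto these.

```bash
cat >> h.py <<'E'
TH=np.radians(4.8);HG=np.array([676.7,106.6])
def leaf(x,y,phi):
    a=TH-np.radians(phi);return HG+np.array([[np.cos(a),-np.sin(a)],[np.sin(a),np.cos(a)]])@[x,y]
E
python3 - <<'E'
from h import *
np.set_printoptions(precision=1,suppress=True)
for phi in(98,99.6,101):
    print(phi)
    for l in [(16,0,262),(16,-280,262),(74,-25,194),(74,-85,194),(74,-145,194),(74,-265,194),(16,-265,194)]:
        X=np.r_[leaf(*l[:2],phi),l[2]];print(l,(proj("top",X)-[265,95])*3.3,(proj("scene",X)-[250,120])*3)
    for y in(-235,-175,-115,-55):print("pocket",y,leaf(45,y,phi))
E
python3 go.py w 454 -178 300 94.7
```

```text
98
(16, 0, 262) [ 92.7 245.6] [252.5 101.9]
(16, -280, 262) [ 77.2 532.5] [ 20.1 180.1]
(74, -25, 194) [153.3 290.1] [256.8 183.8]
(74, -85, 194) [150.8 347.2] [209.9 200.7]
(74, -145, 194) [148.3 405.3] [161.7 218.3]
(74, -265, 194) [143.1 524.9] [ 60.6 254.9]
(16, -265, 194) [ 84.5 522.8] [ 40.7 221.3]
pocket -235 [439.6  74.8]
pocket -175 [499.5  71.4]
pocket -115 [559.4  68.1]
pocket -55 [619.3  64.7]
99.6
(16, 0, 262) [ 92.6 246. ] [252.2 102. ]
(16, -280, 262) [ 68.9 532.5] [ 17.2 175.8]
(74, -25, 194) [152.5 292. ] [254.9 183.9]
(74, -85, 194) [148.4 349. ] [207.3 200. ]
(74, -145, 194) [144.1 407.1] [158.4 216.6]
(74, -265, 194) [135.5 526.6] [ 56.3 251.1]
(16, -265, 194) [ 77.  522.9] [ 37.9 217.2]
pocket -235 [438.8  81.4]
pocket -175 [498.5  76.4]
pocket -115 [558.3  71.4]
pocket -55 [618.1  66.4]
101
(16, 0, 262) [ 92.6 246.4] [251.9 102.1]
(16, -280, 262) [ 61.6 532.4] [ 14.8 171.9]
(74, -25, 194) [151.8 293.7] [253.2 184.1]
(74, -85, 194) [146.2 350.6] [205.1 199.4]
(74, -145, 194) [140.5 408.6] [155.7 215. ]
(74, -265, 194) [128.8 528. ] [ 52.7 247.7]
(16, -265, 194) [ 70.5 522.8] [ 35.7 213.6]
pocket -235 [438.2  87.2]
pocket -175 [497.9  80.8]
pocket -115 [557.5  74.3]
pocket -55 [617.2  67.8]
now [457.1 159.9 339. ] cup [-304.3  211.5] q [-0.69 -0.08  0.28  1.69  0.02  1.52 -0.5 ] F [ 0.2 -0.6 -0.8] w 0.447 t 8.4
 shift [-1.684   0.1379  0.1929] turn [ 4.2000e-03  1.4000e-03 -2.2207e+00] rows>= 14.0
```

The fit gives φ≈99°, with pockets at (439,79), (499,74.5), (559,70) and (618,66). The tool's y already lies along the leaf, so I'll keep this yaw for picking and placing, black mill first.

Request:
carry_out(
  commands=[-0.84, 0.07, 0.1, 0, 0, 0, 55, -0.84, 0.07, 0.1, 0, 0, 0, 55, -0.84, 0.07, 0.1, 0, 0, 0, 55, -0.84, 0.07, 0.1, 0, 0, 0, 55, -0.84, 0.07, 0.1, 0, 0, 0, 55, -0.84, 0.07, 0.1, 0, 0, 0, 55],
)

```text
time_s: 8.9
tcp_pos: [454.1, -11.9, 316.2]
tcp_rot: [0.741, 0.672, -0.001, -0.001]
contact_force: [-0.4, 0.6, 0.1]
gripper_width: 0.546
grasp_force: 0.0
```

Request:
carry_out(
  commands=[-0.84, 0.07, 0.1, 0, 0, -0.02, 55, -0.84, 0.07, 0.1, 0, 0, -0.02, 55, -0.84, 0.07, 0.1, 0, 0, -0.02, 55, -0.84, 0.07, 0.1, 0, 0, -0.02, 55, -0.84, 0.07, 0.1, 0, 0, -0.02, 55, -0.84, 0.07, 0.1, 0, 0, -0.02, 55, -0.84, 0.07, 0.1, 0, 0, -0.02, 55],
)

```text
time_s: 9.48
tcp_pos: [454.0, -175.4, 296.9]
tcp_rot: [0.733, 0.681, -0.0, -0.001]
contact_force: [0.5, 2.1, 0.6]
gripper_width: 0.547
grasp_force: 0.0
```

```bash
python3 go.py w 453.5 -178 80 -4.2;python3 -c "
from h import *
crop('scene',250,220,370,320,5,'s5.png')"
```

```text
now [ 454.  -175.4  296.9] cup [-335.5 -122.4] q [-0.42 -0.09  0.69  1.77  0.06  1.45  0.19] F [0.5 2.1 0.6] w 0.547 t 9.5
 shift [-0.014  -0.      1.0847] turn [-0.0019 -0.0011 -0.0006] rows>= 5.2
```

View pics/s5.png

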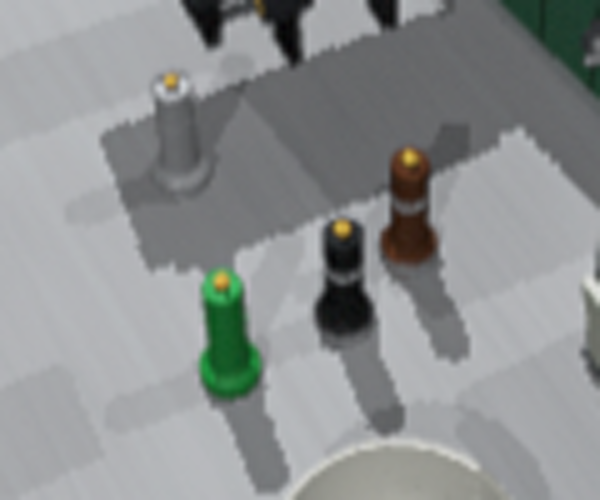

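The mills are unmoved and the gripper is above. I'll descend and grip the black one.

Request:
carry_out(
  commands=[-0.013, 0, 0.2, 0, 0, 0, 55, -0.013, 0, 0.4, 0, 0, 0, 55, -0.013, 0, 0.6, 0, 0, 0, 55, -0.013, 0, 0.8, 0, 0, 0, 55, -0.013, 0, 0.9, 0, 0, 0, 55],
)

```text
time_s: 9.95
tcp_pos: [451.4, -176.3, 113.2]
tcp_rot: [0.732, 0.682, -0.002, -0.003]
contact_force: [-0.9, -0.4, -1.0]
gripper_width: 0.552
grasp_force: 0.0
```

Request:
carry_out(
  commands=[0, 0, 0.1, 0, 0, 0, 55, 0, 0, 0.183, 0, 0, 0, 55, 0, 0, 0.183, 0, 0, 0, 55, 0, 0, 0.183, 0, 0, 0, 10, 0, 0, 0.183, 0, 0, 0, 10, 0, 0, 0.183, 0, 0, 0, 10, 0, 0, 0.183, 0, 0, 0, 10, 0, 0, 0.183, 0, 0, 0, 10, 0, 0, 0.183, 0, 0, 0, 10],
  squeeze=20,
)

```text
time_s: 10.7
tcp_pos: [454.2, -179.9, 82.2]
tcp_rot: [0.733, 0.68, 0.001, 0.0]
contact_force: [-0.7, 1.1, 5.5]
gripper_width: 0.292
grasp_force: 20.2
```

Request:
carry_out(
  commands=[0, 0, -0.1, 0, 0, 0, 10, 0, 0, -0.25, 0, 0, 0, 10, 0, 0, -0.45, 0, 0, 0, 10, 0, 0, -0.65, 0, 0, 0, 10, 0, 0, -0.85, 0, 0, 0, 10, 0, 0, -1.0, 0, 0, 0, 10, 0, 0, -1.0, 0, 0, 0, 10],
)

```text
time_s: 11.28
tcp_pos: [456.5, -181.1, 287.6]
tcp_rot: [0.733, 0.68, 0.004, 0.004]
contact_force: [1.5, -1.4, -2.1]
gripper_width: 0.288
grasp_force: 20.2
```

```bash
python3 go.py w 558.7 70 305 -4.2; python3 -c "
from h import *
print(get_obs()['grasp_force'],get_obs()['gripper_width']*87)"
```

```text
now [ 456.5 -181.1  287.6] cup [-333.5 -128.3] q [-0.43 -0.09  0.71  1.78  0.06  1.42  0.2 ] F [ 1.5 -1.4 -2.1] w 0.288 t 11.3
 shift [ 1.2908  0.4154 -0.0818] turn [ 0.0145 -0.0003 -0.003 ] rows>= 6.5
20.152620314620435 25.06248834408064
```

Request:
carry_out(
  commands=[0.1, 0.05, -0.09, 0, 0, 0, 10, 0.25, 0.1, -0.09, 0, 0, 0, 10, 0.4, 0.15, -0.09, 0, 0, 0, 10, 0.55, 0.2, -0.09, 0, 0, 0, 10, 0.7, 0.25, -0.09, 0, 0, 0, 10, 0.85, 0.3, -0.09, 0, 0, 0, 10, 1.0, 0.35, -0.09, 0, 0, 0, 10, 1.0, 0.4, -0.09, 0, 0, 0, 10],
)

```text
time_s: 11.95
tcp_pos: [548.5, 22.3, 297.3]
tcp_rot: [0.73, 0.684, 0.0, -0.002]
contact_force: [-0.1, 0.4, -2.3]
gripper_width: 0.292
grasp_force: 20.2
```

Request:
carry_out(
  commands=[0.15, 0.015, 0, 0, 0, 0, 10, 0.25, 0.015, 0, 0, 0, 0, 10, 0.29, 0.015, 0, 0, 0, 0, 10, 0.29, 0.015, 0, 0, 0, 0, 10, 0.29, 0.015, 0, 0, 0, 0, 10],
)

```text
time_s: 12.37
tcp_pos: [555.4, 69.9, 298.5]
tcp_rot: [0.733, 0.68, -0.001, 0.0]
contact_force: [0.3, -0.2, -1.2]
gripper_width: 0.29
grasp_force: 20.2
```

```bash
python3 go.py w 558.7 70 227 -4.2; python3 -c "
from h import *
crop('top',265,155,385,265,5,'t6.png')"
```

```text
now [555.4  69.9 298.5] cup [-213.9  113.6] q [-0.64  0.11  0.5   1.6  -0.05  1.45 -0.2 ] F [ 0.3 -0.2 -1.2] w 0.29 t 12.4
 shift [0.0021 0.0167 0.3576] turn [-0.0011  0.0019 -0.0028] rows>= 1.7
```

View pics/t6.png

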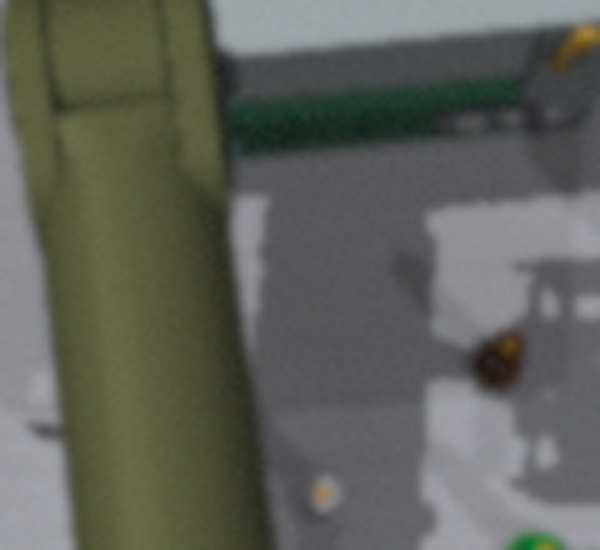

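The arm hides the rack from the top view, so I'll trust the geometry, lower gently and watch the force.

Request:
carry_out(
  commands=[0.002, 0.017, 0, 0, 0, 0, 10, 0.002, 0.017, 0.05, 0, 0, 0, 10, 0.002, 0.017, 0.1, 0, 0, 0, 10, 0.002, 0.017, 0.16, 0, 0, 0, 10, 0.002, 0.017, 0.22, 0, 0, 0, 10, 0.002, 0.017, 0.28, 0, 0, 0, 10, 0.002, 0.017, 0.33, 0, 0, 0, 10, 0.002, 0.017, 0.345, 0, 0, 0, 10, 0.002, 0.017, 0.345, 0, 0, 0, 10],
)

```text
time_s: 13.17
tcp_pos: [558.4, 71.2, 228.7]
tcp_rot: [0.733, 0.68, -0.001, -0.001]
contact_force: [-0.7, 0.7, -1.0]
gripper_width: 0.29
grasp_force: 20.2
```

```bash
python3 -c "
from h import *
print({k:np.round(v,2) for k,v in get_obs().items()})
crop('scene',250,130,350,230,5,'s7.png')"
```

```text
{'time_s': np.float64(13.17), 'qpos': array([-0.63,  0.15,  0.5 ,  1.7 , -0.07,  1.32, -0.19]), 'qd': array([-0.  , -0.02,  0.  , -0.03,  0.  ,  0.01, -0.  ]), 'tau': array([ 9.000e-02, -3.528e+01,  2.460e+00, -3.137e+01, -7.000e-02,
       -7.000e-02,  1.000e-02]), 'tcp_pos': array([558.41,  71.21, 228.72]), 'tcp_rot': array([ 0.73,  0.68, -0.  , -0.  ]), 'contact_force': array([-0.7 ,  0.69, -1.02]), 'wrist_torque': array([-0.12,  0.1 ,  0.01]), 'grasp_force': np.float64(20.22), 'gripper_width': np.float64(0.29)}
```

View pics/s7.png

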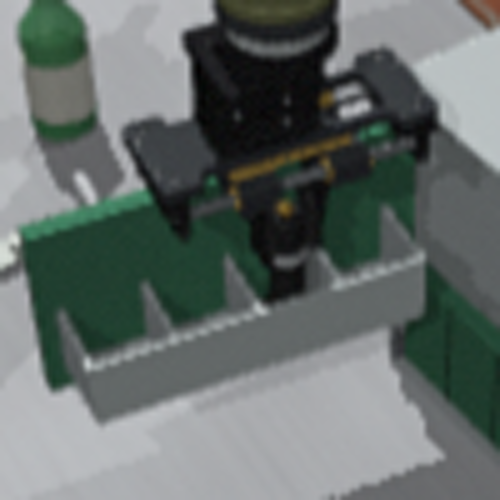

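The black mill is in the second pocket from the hinge. I'll release it, rise and go to the brown mill.

Request:
carry_out(
  commands=[0, 0, 0, 0, 0, 0, 50, 0, 0, 0, 0, 0, 0, 50, 0, 0, 0, 0, 0, 0, 50, 0, 0, -0.15, 0, 0, 0, 50, 0, 0, -0.3, 0, 0, 0, 50, 0, 0, -0.4, 0, 0, 0, 50, 0, 0, -0.4, 0, 0, 0, 50],
)

```text
time_s: 13.8
tcp_pos: [561.6, 71.3, 316.0]
tcp_rot: [0.733, 0.68, 0.004, 0.002]
contact_force: [1.0, 0.1, 0.2]
gripper_width: 0.497
grasp_force: 0.0
```

Request:
carry_out(
  commands=[-0.2, 0, 0, 0, 0, 0, 55, -0.4, 0, 0, 0, 0, 0, 55, -0.6, 0, 0, 0, 0, 0, 55, -0.8, 0, 0, 0, 0, 0, 55, -1, 0, 0, 0, 0, 0, 55, -1, 0, 0, 0, 0, 0, 55],
)

```text
time_s: 14.3
tcp_pos: [541.8, -139.1, 310.9]
tcp_rot: [0.738, 0.675, -0.001, 0.002]
contact_force: [-1.0, -1.5, 0.2]
gripper_width: 0.552
grasp_force: 0.0
```

```bash
python3 go.py w 516.5 -153.2 80 -4.2; python3 -c "
from h import *
crop('scene',250,130,370,320,3,'s8.png')"
```

```text
now [ 541.8 -139.1  310.9] cup [-245.   -93.6] q [-0.42  0.1   0.67  1.59 -0.06  1.47  0.17] F [-1.  -1.5  0.2] w 0.552 t 14.3
 shift [-0.0756 -0.1213  1.1547] turn [ 0.0019  0.0063 -0.0202] rows>= 5.6
```

View pics/s8.png

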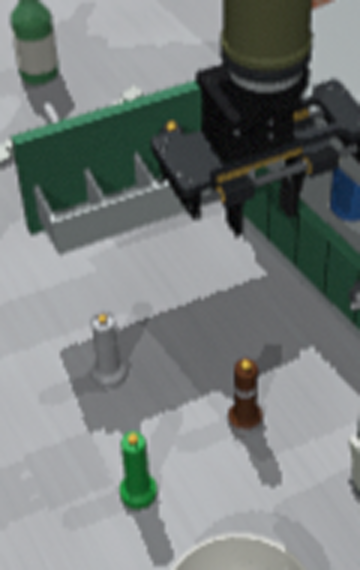

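The black mill is standing in the rack (its cap shows at (171,127)). The brown and steel mills are unmoved.

Request:
carry_out(
  commands=[-0.075, -0.121, 0.1, 0, 0, -0.02, 55, -0.075, -0.121, 0.25, 0, 0, -0.02, 55, -0.075, -0.121, 0.45, 0, 0, -0.02, 55, -0.075, -0.121, 0.6, 0, 0, -0.02, 55, -0.075, -0.121, 0.75, 0, 0, -0.02, 55, -0.075, -0.121, 0.9, 0, 0, -0.02, 55, -0.075, -0.121, 0.9, 0, 0, -0.02, 55],
)

```text
time_s: 14.93
tcp_pos: [514.8, -139.1, 124.5]
tcp_rot: [0.727, 0.686, -0.003, -0.004]
contact_force: [-0.9, -0.7, -0.2]
gripper_width: 0.546
grasp_force: 0.0
```

```bash
python3 go.py w 516.5 -153.2 80 -4.2
```

```text
now [ 514.8 -139.1  124.5] cup [-271.8  -91.3] q [-0.39  0.19  0.66  1.89 -0.13  1.11  0.27] F [-0.9 -0.7 -0.2] w 0.546 t 14.9
 shift [-0.07    0.0147  0.2223] turn [-0.0131 -0.0006  0.0193] rows>= 1.1
```

Request:
carry_out(
  commands=[-0.07, 0.015, 0, 0, 0, 0.02, 55, -0.07, 0.015, 0, 0, 0, 0.02, 55, -0.07, 0.015, 0, 0, 0, 0.02, 55, -0.07, 0.015, 0, 0, 0, 0.02, 55],
)

```text
time_s: 15.27
tcp_pos: [522.3, -155.9, 132.0]
tcp_rot: [0.733, 0.68, 0.001, 0.001]
contact_force: [0.1, -0.1, -0.4]
gripper_width: 0.555
grasp_force: 0.0
```

```bash
python3 go.py w 516.5 -153.2 80 -4.2
```

```text
now [ 522.3 -155.9  132. ] cup [-265.8 -108.6] q [-0.36  0.2   0.68  1.87 -0.14  1.12  0.29] F [ 0.1 -0.1 -0.4] w 0.555 t 15.3
 shift [ 0.0111 -0.0308  0.2601] turn [ 0.0041 -0.0003 -0.0032] rows>= 1.3
```

Request:
carry_out(
  commands=[0.011, -0.03, 0.1, 0, 0, 0, 55, 0.011, -0.03, 0.2, 0, 0, 0, 55, 0.011, -0.03, 0.255, 0, 0, 0, 55, 0.011, -0.03, 0.255, 0, 0, 0, 55, 0.011, -0.03, 0.255, 0, 0, 0, 10, 0.011, -0.03, 0.255, 0, 0, 0, 10, 0.011, -0.03, 0.255, 0, 0, 0, 10, 0.011, -0.03, 0.255, 0, 0, 0, 10, 0.011, -0.03, 0.255, 0, 0, 0, 10, 0.011, -0.03, 0.255, 0, 0, 0, 10],
  squeeze=20,
)

```text
time_s: 16.1
tcp_pos: [516.0, -153.0, 79.9]
tcp_rot: [0.733, 0.68, 0.001, 0.001]
contact_force: [1.0, 0.2, 2.3]
gripper_width: 0.293
grasp_force: 19.9
```

Request:
carry_out(
  commands=[0, 0, -0.1, 0, 0, 0, 10, 0, 0, -0.25, 0, 0, 0, 10, 0, 0, -0.45, 0, 0, 0, 10, 0, 0, -0.65, 0, 0, 0, 10, 0, 0, -0.85, 0, 0, 0, 10, 0, 0, -1.0, 0, 0, 0, 10, 0, 0, -1.0, 0, 0, 0, 10, 0, 0, -1.0, 0, 0, 0, 10, 0, 0, -1.0, 0, 0, 0, 10],
)

```text
time_s: 16.85
tcp_pos: [514.4, -152.5, 277.8]
tcp_rot: [0.733, 0.68, -0.001, -0.001]
contact_force: [-0.3, 1.1, -2.3]
gripper_width: 0.294
grasp_force: 19.9
```

```bash
python3 go.py w 498.9 74.5 310 -4.2
```

```text
now [ 514.4 -152.5  277.8] cup [-273.4 -104.6] q [-0.41  0.06  0.69  1.69 -0.04  1.41  0.2 ] F [-0.3  1.1 -2.3] w 0.294 t 16.9
 shift [ 1.1261 -0.1627 -0.1601] turn [-0.0028 -0.0006 -0.0024] rows>= 5.5
```

Request:
carry_out(
  commands=[0.05, 0, -0.1, 0, 0, 0, 10, 0.2, -0.05, -0.16, 0, 0, 0, 10, 0.35, -0.1, -0.16, 0, 0, 0, 10, 0.5, -0.163, -0.16, 0, 0, 0, 10, 0.65, -0.163, -0.16, 0, 0, 0, 10, 0.8, -0.163, -0.16, 0, 0, 0, 10, 0.9, -0.163, -0.16, 0, 0, 0, 10, 0.95, -0.163, -0.16, 0, 0, 0, 10],
)

```text
time_s: 17.52
tcp_pos: [495.6, 42.8, 308.5]
tcp_rot: [0.731, 0.682, -0.002, -0.001]
contact_force: [-1.1, -0.1, -1.6]
gripper_width: 0.29
grasp_force: 20.0
```

Request:
carry_out(
  commands=[0.1, 0, 0, 0, 0, 0, 10, 0.176, 0, 0, 0, 0, 0, 10, 0.176, 0, 0, 0, 0, 0, 10, 0.176, 0, 0, 0, 0, 0, 10, 0.176, 0, 0, 0, 0, 0, 10, 0.176, 0, 0, 0, 0, 0, 10],
)

```text
time_s: 18.02
tcp_pos: [499.5, 72.3, 310.7]
tcp_rot: [0.734, 0.679, -0.001, 0.0]
contact_force: [1.4, -0.8, -1.8]
gripper_width: 0.292
grasp_force: 20.0
```

```bash
python3 go.py w 498.9 74.5 226 -4.2
```

```text
now [499.5  72.3 310.7] cup [-269.4  120.7] q [-0.64 -0.03  0.44  1.7   0.01  1.47 -0.28] F [ 1.4 -0.8 -1.8] w 0.292 t 18.0
 shift [ 0.011  -0.0036  0.4234] turn [-0.0009  0.0011 -0.0057] rows>= 2.0
```

Request:
carry_out(
  commands=[0.011, -0.003, 0, 0, 0, 0, 10, 0.011, -0.003, 0.08, 0, 0, 0, 10, 0.011, -0.003, 0.16, 0, 0, 0, 10, 0.011, -0.003, 0.24, 0, 0, 0, 10, 0.011, -0.003, 0.32, 0, 0, 0, 10, 0.011, -0.003, 0.38, 0, 0, 0, 10, 0.011, -0.003, 0.415, 0, 0, 0, 10, 0.011, -0.003, 0.42, 0, 0, 0, 10, 0.011, -0.003, 0.42, 0, 0, 0, 10, 0.011, -0.003, 0.42, 0, 0, 0, 10],
)

```text
time_s: 18.85
tcp_pos: [499.7, 76.4, 228.0]
tcp_rot: [0.733, 0.68, 0.001, 0.0]
contact_force: [-0.4, 0.4, -1.9]
gripper_width: 0.298
grasp_force: 20.0
```

Request:
carry_out(
  commands=[0, 0, 0, 0, 0, 0, 48, 0, 0, 0, 0, 0, 0, 48, 0, 0, 0, 0, 0, 0, 48, 0, 0, 0, 0, 0, 0, 48, 0, 0, -0.15, 0, 0, 0, 48, 0, 0, -0.3, 0, 0, 0, 48, 0, 0, -0.4, 0, 0, 0, 48, 0, 0, -0.4, 0, 0, 0, 48, 0, 0, -0.4, 0, 0, 0, 48],
)

```text
time_s: 19.6
tcp_pos: [499.9, 76.5, 308.5]
tcp_rot: [0.733, 0.68, 0.001, 0.001]
contact_force: [-0.1, -0.3, -0.6]
gripper_width: 0.475
grasp_force: 0.0
```

Request:
carry_out(
  commands=[-0.2, 0.05, 0, 0, 0, 0, 55, -0.35, 0.1, 0, 0, 0, 0, 55, -0.5, 0.15, 0, 0, 0, 0, 55, -0.7, 0.2, 0, 0, 0, 0, 55, -0.9, 0.2, 0, 0, 0, 0, 55, -0.9, 0.2, 0, 0, 0, 0, 55, -0.9, 0.2, 0, 0, 0, 0, 55],
)

```text
time_s: 20.18
tcp_pos: [524.3, -109.3, 305.9]
tcp_rot: [0.735, 0.678, -0.001, -0.001]
contact_force: [0.5, 1.4, 0.5]
gripper_width: 0.552
grasp_force: 0.0
```

```bash
python3 go.py w 414.5 -22 300 -4.2; python3 -c "
from h import *
crop('scene',220,120,380,320,3,'s9.png')"
```

```text
now [ 524.3 -109.3  305.9] cup [-259.9  -62.4] q [-0.45  0.04  0.64  1.65 -0.03  1.46  0.1 ] F [0.5 1.4 0.5] w 0.552 t 20.2
 shift [ 0.3903 -0.583   0.0306] turn [-0.0025  0.0008 -0.0108] rows>= 3.4
```

View pics/s9.png

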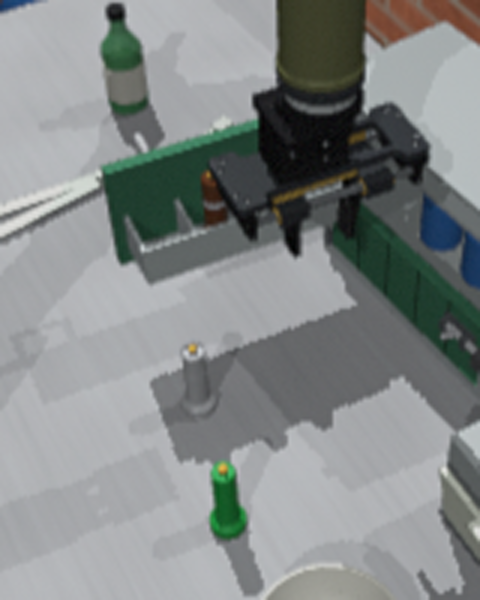

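The brown mill is in its pocket. The steel mill is unmoved at (192,350) in the crop. I'll approach it at the edge of reach and check at TCP z≈130 before going around it.

Request:
carry_out(
  commands=[0.1, -0.15, 0, 0, 0, 0, 75, 0.2, -0.3, 0, 0, 0, 0, 75, 0.3, -0.45, 0, 0, 0, 0, 75, 0.39, -0.583, 0.0, 0, 0, -0.01, 75, 0.39, -0.583, 0.2, 0, 0, -0.01, 75, 0.39, -0.583, 0.4, 0, 0, -0.01, 75, 0.39, -0.583, 0.6, 0, 0, -0.01, 75, 0.39, -0.583, 0.8, 0, 0, -0.01, 75, 0.39, -0.583, 0.88, 0, 0, -0.01, 75, 0.39, -0.583, 0.88, 0, 0, -0.01, 75],
)

```text
time_s: 21.07
tcp_pos: [410.9, -18.2, 126.6]
tcp_rot: [0.729, 0.684, -0.004, -0.003]
contact_force: [-2.0, 0.6, 0.7]
gripper_width: 0.747
grasp_force: 0.0
```

Request:
carry_out(
  commands=[0, 0, 0, 0, 0, 0, 75, 0, 0, 0, 0, 0, 0, 75, 0, 0, 0, 0, 0, 0, 75],
)

```text
time_s: 21.32
tcp_pos: [416.6, -18.9, 132.9]
tcp_rot: [0.73, 0.683, 0.002, 0.001]
contact_force: [0.2, 0.3, 0.8]
gripper_width: 0.754
grasp_force: 0.0
```

```bash
python3 go.py w 414.5 -22 80 -4.2; python3 -c "
from h import *
f=grab_frame('scene')
print(proj('scene',[414.5,-22,106]))
h=cv2.cvtColor(f[225:262,270:300],cv2.COLOR_RGB2HSV);m=(h[...,1]>90)&(h[...,0]>8)&(h[...,0]<30);y,x=np.nonzero(m);print(x.mean()+270,y.mean()+225,len(x))"
```

```text
now [416.6 -18.9 132.9] cup [-359.7   36.8] q [-0.55 -0.13  0.51  2.14  0.07  1.11 -0.15] F [0.2 0.3 0.8] w 0.754 t 21.3
 shift [-0.0166 -0.0104  0.2647] turn [ 0.0043 -0.0013  0.0088] rows>= 1.3
[283.85711416 235.95961183]
283.6 235.8 5
```

Request:
carry_out(
  commands=[-0.016, -0.01, 0.08, 0, 0, 0.008, 75, -0.016, -0.01, 0.16, 0, 0, 0.008, 75, -0.016, -0.01, 0.255, 0, 0, 0.008, 75, -0.016, -0.01, 0.255, 0, 0, 0.008, 75, -0.016, -0.01, 0.255, 0, 0, 0.008, 75],
)

```text
time_s: 21.78
tcp_pos: [413.0, -22.6, 80.6]
tcp_rot: [0.733, 0.681, -0.0, -0.0]
contact_force: [-0.5, 0.1, 0.9]
gripper_width: 0.752
grasp_force: 0.0
```

Request:
carry_out(
  commands=[0, 0, 0, 0, 0, 0, 10, 0, 0, 0, 0, 0, 0, 10, 0, 0, 0, 0, 0, 0, 10, 0, 0, 0, 0, 0, 0, 10, 0, 0, 0, 0, 0, 0, 10, 0, 0, 0, 0, 0, 0, 10, 0, 0, 0, 0, 0, 0, 10, 0, 0, 0, 0, 0, 0, 10, 0, 0, 0, 0, 0, 0, 10],
  squeeze=20,
)

```text
time_s: 22.53
tcp_pos: [413.0, -22.6, 80.2]
tcp_rot: [0.733, 0.681, 0.0, 0.0]
contact_force: [0.3, 0.1, 1.4]
gripper_width: 0.294
grasp_force: 20.0
```

Request:
carry_out(
  commands=[0, 0, -0.1, 0, 0, 0, 10, 0, 0, -0.25, 0, 0, 0, 10, 0, 0, -0.45, 0, 0, 0, 10, 0, 0, -0.65, 0, 0, 0, 10, 0, 0, -0.85, 0, 0, 0, 10, 0, 0, -1.0, 0, 0, 0, 10, 0, 0, -1.0, 0, 0, 0, 10, 0, 0, -1.0, 0, 0, 0, 10, 0, 0, -1.0, 0, 0, 0, 10],
)

```text
time_s: 23.28
tcp_pos: [412.1, -22.7, 278.8]
tcp_rot: [0.733, 0.681, -0.001, -0.001]
contact_force: [-0.7, 0.5, -2.4]
gripper_width: 0.293
grasp_force: 20.0
```

```bash
python3 go.py w 439.1 79 310 -4.2
```

```text
now [412.1 -22.7 278.8] cup [-364.5   33.4] q [-0.54 -0.26  0.45  1.93  0.11  1.44 -0.2 ] F [-0.7  0.5 -2.4] w 0.293 t 23.3
 shift [ 0.5168  0.0969 -0.1564] turn [-0.0028  0.0005 -0.0005] rows>= 2.6
```

Request:
carry_out(
  commands=[0, 0.05, 0, 0, 0, 0, 10, 0.05, 0.097, -0.05, 0, 0, 0, 10, 0.15, 0.097, -0.1, 0, 0, 0, 10, 0.3, 0.097, -0.15, 0, 0, 0, 10, 0.42, 0.097, -0.15, 0, 0, 0, 10, 0.517, 0.097, -0.15, 0, 0, 0, 10, 0.517, 0.097, -0.15, 0, 0, 0, 10, 0.517, 0.097, -0.15, 0, 0, 0, 10, 0.517, 0.097, -0.15, 0, 0, 0, 10],
)

```text
time_s: 24.03
tcp_pos: [439.7, 78.1, 308.7]
tcp_rot: [0.733, 0.68, -0.002, -0.0]
contact_force: [0.1, -0.9, -1.1]
gripper_width: 0.292
grasp_force: 20.0
```

```bash
python3 go.py w 439.1 79.2 226 -4.2
```

```text
now [439.7  78.1 308.7] cup [-328.5  131.5] q [-0.63 -0.16  0.34  1.82  0.06  1.48 -0.36] F [ 0.1 -0.9 -1.1] w 0.292 t 24.0
 shift [ 0.0058 -0.0026  0.4133] turn [-0.0029  0.0026 -0.0014] rows>= 2.0
```

Request:
carry_out(
  commands=[0.006, -0.002, 0, 0, 0, 0, 10, 0.006, -0.002, 0.08, 0, 0, 0, 10, 0.006, -0.002, 0.16, 0, 0, 0, 10, 0.006, -0.002, 0.24, 0, 0, 0, 10, 0.006, -0.002, 0.32, 0, 0, 0, 10, 0.006, -0.002, 0.37, 0, 0, 0, 10, 0.006, -0.002, 0.41, 0, 0, 0, 10, 0.006, -0.002, 0.41, 0, 0, 0, 10, 0.006, -0.002, 0.41, 0, 0, 0, 10],
)

```text
time_s: 24.78
tcp_pos: [439.7, 80.1, 228.3]
tcp_rot: [0.733, 0.68, 0.0, -0.0]
contact_force: [-0.0, -0.4, -1.8]
gripper_width: 0.292
grasp_force: 20.0
```

Request:
carry_out(
  commands=[0, 0, 0, 0, 0, 0, 48, 0, 0, 0, 0, 0, 0, 48, 0, 0, 0, 0, 0, 0, 48, 0, 0, 0, 0, 0, 0, 48, 0, 0, -0.15, 0, 0, 0, 48, 0, 0, -0.3, 0, 0, 0, 48, 0, 0, -0.45, 0, 0, 0, 48, 0, 0, -0.5, 0, 0, 0, 48, 0, 0, -0.5, 0, 0, 0, 48],
)

```text
time_s: 25.53
tcp_pos: [441.1, 80.7, 331.4]
tcp_rot: [0.733, 0.681, 0.003, 0.001]
contact_force: [-0.3, 0.2, -0.4]
gripper_width: 0.479
grasp_force: 0.0
```

```bash
python3 - <<'E'
from go import *
from h import leaf
p=leaf(-36,-225,99);print("handle",p)
plan([*p,345],Rt(-4.2));plan([*p,230],Rt(-4.2));print(get_obs()["tcp_pos"])
E
```

```text
handle [454.94081772 158.98191553]
 shift [ 0.3957  0.0405 -0.0666] turn [ 0.0073 -0.0035 -0.0005] rows>= 1.9
 shift [0.3941 0.0372 0.5084] turn [ 0.0073 -0.0035 -0.0005] rows>= 3.1
[441.11960044  80.68727629 331.42266859]
```

Request:
carry_out(
  commands=[0.15, 0.02, 0, 0, 0, 0, 48, 0.3, 0.04, 0, 0, 0, 0, 48, 0.395, 0.04, 0, 0, 0, 0, 48, 0.395, 0.04, 0, 0, 0, 0, 48, 0.395, 0.04, 0, 0, 0, 0, 48],
)

```text
time_s: 25.95
tcp_pos: [452.6, 159.1, 326.3]
tcp_rot: [0.732, 0.681, -0.002, -0.0]
contact_force: [-0.2, -0.2, 0.2]
gripper_width: 0.484
grasp_force: 0.0
```

```bash
python3 - <<'E'
from go import *
from h import leaf
p=leaf(-36,-225,99)
plan([*p,230],Rt(-4.2))
f=grab_frame("scene");h=cv2.cvtColor(f,cv2.COLOR_RGB2HSV)
for y in(-235,-175,-115,-55): print(y,proj("scene",[*leaf(45,y,99),250]).round(1))
m=((h[...,1]>110)&(h[...,0]>8)&(h[...,0]<28)&(h[...,2]>120)).astype(np.uint8);m[:,:240]=0;m[:,345:]=0;m[:130]=0;m[320:]=0
n,_,s,c=cv2.connectedComponentsWithStats(m);print(c[1:].round(1),s[1:,4])
cv2.imwrite("pics/s10.png",cv2.resize(f[110:310,230:450,::-1],None,fx=3,fy=3))
E
```

```text
shift [0.0015 0.0127 0.4815] turn [-0.003   0.003   0.0024] rows>= 2.3
-235 [273.  183.1]
-175 [290.4 177.4]
-115 [307.2 171.8]
-55 [323.5 166.4]
[[306.5 171.5]
 [290.5 177.5]
 [273.  182. ]
 [293.7 275.7]] [4 4 3 3]
```

All three caps are where standing mills should show. I'll grip the handle and swing the leaf shut.

Request:
carry_out(
  commands=[0.002, 0.012, 0.1, 0, 0, 0, 48, 0.002, 0.012, 0.2, 0, 0, 0, 48, 0.002, 0.012, 0.3, 0, 0, 0, 48, 0.002, 0.012, 0.4, 0, 0, 0, 48, 0.002, 0.012, 0.48, 0, 0, 0, 48, 0.002, 0.012, 0.48, 0, 0, 0, 48],
  squeeze=15,
)

```text
time_s: 26.5
tcp_pos: [453.7, 156.2, 228.5]
tcp_rot: [0.733, 0.68, -0.003, -0.001]
contact_force: [-1.2, -0.7, -0.4]
gripper_width: 0.481
grasp_force: 0.0
```

Request:
carry_out(
  commands=[0, 0, 0, 0, 0, 0, 0, 0, 0, 0, 0, 0, 0, 0, 0, 0, 0, 0, 0, 0, 0, 0, 0, 0, 0, 0, 0, 0, 0, 0, 0, 0, 0, 0, 0, 0, 0, 0, 0, 0, 0, 0, 0, 0, 0, 0, 0, 0, 0],
  squeeze=15,
)

```text
time_s: 27.08
tcp_pos: [454.3, 159.3, 232.8]
tcp_rot: [0.732, 0.681, -0.001, -0.001]
contact_force: [-5.6, 0.1, 4.4]
gripper_width: 0.111
grasp_force: 15.0
```

Request:
carry_out(
  commands=[-0.079, -0.01, 0, 0, 0, -0.089, 0, -0.158, -0.014, 0, 0, 0, -0.178, 0, -0.238, -0.013, 0, 0, 0, -0.267, 0, -0.317, -0.006, 0, 0, 0, -0.356, 0, -0.396, 0.006, 0, 0, 0, -0.444, 0, -0.473, 0.024, 0, 0, 0, -0.533, 0, -0.549, 0.047, 0, 0, 0, -0.622, 0, -0.624, 0.076, 0, 0, 0, -0.711, 0, -0.696, 0.109, 0, 0, 0, -0.8, 0, -0.765, 0.148, 0, 0, 0, -0.889, 0],
)

```text
time_s: 27.92
tcp_pos: [473.8, 3.9, 232.8]
tcp_rot: [0.454, 0.891, 0.001, -0.0]
contact_force: [-0.8, 2.0, 1.9]
gripper_width: 0.103
grasp_force: 15.0
```

```bash
python3 - <<'E'
from go import *
from h import leaf
o=get_obs();print(o["tcp_pos"],o["contact_force"],o["gripper_width"],leaf(-36,-225,59),o["qpos"])
E
```

```text
[473.76659964   3.86176531 232.78682912] [-0.81093023  2.00370034  1.8680805 ] 0.10268560347118373 [473.15216443   4.18282061] [-0.57190687 -0.07671004  0.48808876  1.89100619  0.03564683  1.31873016
  0.53473005]
```

Tracking exactly; continuing.

Request:
carry_out(
  commands=[-0.079, -0.01, 0, 0, 0, -0.089, 0, -0.158, -0.014, 0, 0, 0, -0.178, 0, -0.238, -0.013, 0, 0, 0, -0.267, 0, -0.317, -0.006, 0, 0, 0, -0.356, 0, -0.396, 0.006, 0, 0, 0, -0.444, 0, -0.473, 0.024, 0, 0, 0, -0.533, 0, -0.549, 0.047, 0, 0, 0, -0.622, 0, -0.624, 0.076, 0, 0, 0, -0.711, 0, -0.696, 0.109, 0, 0, 0, -0.8, 0, -0.765, 0.148, 0, 0, 0, -0.889, 0],
)

```text
time_s: 28.75
tcp_pos: [588.6, -101.6, 232.8]
tcp_rot: [0.121, 0.993, 0.001, 0.0]
contact_force: [-0.2, 4.0, 4.3]
gripper_width: 0.11
grasp_force: 15.0
```

Request:
carry_out(
  commands=[-0.079, -0.01, 0, 0, 0, -0.089, 0, -0.158, -0.014, 0, 0, 0, -0.178, 0, -0.238, -0.013, 0, 0, 0, -0.267, 0, -0.317, -0.006, 0, 0, 0, -0.356, 0, -0.345, -0.004, 0, 0, 0, -0.39, 0, -0.365, 0, 0, 0, 0, -0.41, 0, -0.365, 0, 0, 0, 0, -0.41, 0, -0.365, 0, 0, 0, 0, -0.41, 0],
)

```text
time_s: 29.42
tcp_pos: [659.5, -118.3, 232.8]
tcp_rot: [-0.038, 0.999, 0.001, 0.001]
contact_force: [1.2, 5.0, 3.0]
gripper_width: 0.107
grasp_force: 15.0
```

```bash
python3 - <<'E'
from go import *
from h import leaf
o=get_obs();print(o["tcp_pos"],o["contact_force"],o["gripper_width"],leaf(-36,-225,0),o["qpos"])
plan([*leaf(-36,-225,0),232],Rt(94.8))
E
```

```text
[ 659.51843867 -118.34939005  232.84239989] [1.2280949  5.00351124 3.04897519] 0.10713361068993439 [ 659.65377182 -120.62329569] [-0.27693494  0.39638253  0.56093847  1.42191281 -0.21387014  1.38160851
  1.93523539]
 shift [ 0.0002 -0.0114  0.0042] turn [ 0.0031  0.0034 -0.0103] rows>= 0.1
```

Request:
carry_out(
  commands=[-0.015, 0, 0, 0, 0, -0.01, 0, -0.03, 0, 0, 0, 0, -0.015, 0, -0.03, 0, 0, 0, 0, -0.015, 0, -0.03, 0, 0, 0, 0, -0.015, 0],
)

```text
time_s: 29.75
tcp_pos: [663.4, -118.6, 232.8]
tcp_rot: [-0.043, 0.999, 0.001, -0.001]
contact_force: [-3.9, 6.6, 7.0]
gripper_width: 0.106
grasp_force: 15.0
```

Request:
carry_out(
  commands=[0, 0, 0, 0, 0, 0, 40, 0, 0, 0, 0, 0, 0, 40, 0, 0, 0, 0, 0, 0, 40, 0, 0, 0, 0, 0, 0, 40, 0, 0, 0, 0, 0, 0, 40, 0, 0, -0.2, 0, 0, 0, 40, 0, 0, -0.4, 0, 0, 0, 40, 0, 0, -0.45, 0, 0, 0, 40, 0, 0, -0.45, 0, 0, 0, 40],
)

```text
time_s: 30.5
tcp_pos: [665.9, -121.8, 327.1]
tcp_rot: [-0.042, 0.999, -0.001, 0.004]
contact_force: [1.1, -0.3, -0.5]
gripper_width: 0.399
grasp_force: 0.0
```

```bash
python3 go.py c -104 -141 300 0
```

```text
now [ 665.9 -121.8  327.1] cup [-119.9  -86.7] q [-0.26  0.38  0.57  1.25 -0.2   1.56  1.93] F [ 1.1 -0.3 -0.5] w 0.399 t 30.5
 shift [-0.078  -0.2714  0.1369] turn [-0.0032  0.0101  0.0014] rows>= 1.5
```

Request:
carry_out(
  commands=[-0.08, -0.222, 0, 0, 0, 0, 0, -0.08, -0.222, 0.05, 0, 0, 0, 0, -0.08, -0.222, 0.135, 0, 0, 0, 0, -0.08, -0.222, 0.135, 0, 0, 0, 0, -0.08, -0.222, 0.135, 0, 0, 0, 0, -0.08, -0.222, 0.135, 0, 0, 0, 0, -0.08, -0.222, 0.135, 0, 0, 0, 0],
)

```text
time_s: 31.08
tcp_pos: [684.4, -162.7, 296.1]
tcp_rot: [-0.043, 0.999, -0.0, 0.001]
contact_force: [0.5, 0.4, -0.3]
gripper_width: 0.02
grasp_force: 0.0
```

```bash
python3 go.py c -104 -131 270 0;  python3 -c "
from h import *
crop('scene',340,150,440,250,5,'s11.png')"
```

```text
now [ 684.4 -162.7  296.1] cup [-104.9 -129. ] q [-0.19  0.46  0.58  1.22 -0.24  1.53  2.01] F [ 0.5  0.4 -0.3] w 0.02 t 31.1
 shift [-0.0043 -0.0102  0.1305] turn [-0.0002  0.0017  0.0036] rows>= 0.6
```

View pics/s11.png

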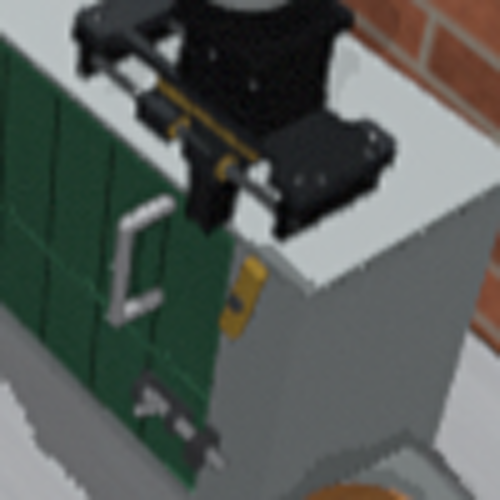

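The leaf is shut flush and the button is upright beside it. I'll sweep its upper end right and down.

Request:
carry_out(
  commands=[0.004, 0, 0.07, 0, 0, 0, 0, 0.004, 0, 0.13, 0, 0, 0, 0, 0.004, 0, 0.13, 0, 0, 0, 0, 0.004, -0.06, 0.13, 0, 0, 0, 0, 0.004, -0.12, 0.13, 0, 0, 0, 0, 0.004, -0.19, 0.13, 0, 0, 0, 0, 0.004, -0.22, 0.16, 0, 0, 0, 0, 0.004, -0.22, 0.19, 0, 0, 0, 0, 0.004, -0.22, 0.215, 0, 0, 0, 0, 0.004, -0.22, 0.215, 0, 0, 0, 0],
)

```text
time_s: 31.97
tcp_pos: [686.9, -212.3, 258.1]
tcp_rot: [-0.041, 0.999, -0.003, 0.003]
contact_force: [-4.9, -3.4, 18.7]
gripper_width: 0.004
grasp_force: 9.4
```

```bash
python3 go.py c -104 -173 252 0
```

```text
now [ 686.9 -212.3  258.1] cup [-106.6 -178.6] q [-0.12  0.5   0.58  1.24 -0.27  1.47  2.08] F [-4.9 -3.4 18.7] w 0.004 t 32.0
 shift [-0.0126  0.0282  0.0302] turn [-0.0086  0.0068 -0.0027] rows>= 0.2
```

Request:
carry_out(
  commands=[0, 0, -0.15, 0, 0, 0, 0, 0, 0, -0.3, 0, 0, 0, 0, 0, 0, -0.5, 0, 0, 0, 0, 0.2, 0, -0.5, 0, 0, 0, 0, 0.4, 0.2, -0.5, 0, 0, 0, 0, 0.6, 0.4, -0.5, 0, 0, 0, 0, 0.8, 0.6, -0.5, 0, 0, 0, 0, 0.8, 0.6, -0.5, 0, 0, 0, 0, 0.8, 0.6, -0.5, 0, 0, 0, 0],
)

```text
time_s: 32.72
tcp_pos: [512.7, -96.6, 351.7]
tcp_rot: [-0.046, 0.999, 0.003, -0.001]
contact_force: [0.3, -0.6, -0.0]
gripper_width: 0.004
grasp_force: 0.0
```

```bash
python3 - <<'E'
from go import *
f=grab_frame("scene");h=cv2.cvtColor(f,cv2.COLOR_RGB2HSV)
m=((h[...,1]>110)&(h[...,0]>12)&(h[...,0]<32)&(h[...,2]>90)).astype(np.uint8);m[:,:370]=0;m[:,412:]=0;m[:180]=0;m[225:]=0
n,_,s,c=cv2.connectedComponentsWithStats(m);i=1+s[1:,4].argmax();y,x=np.nonzero(_==i);print(s[i],c[i],x.min(),x.max())
v=cv2.fitLine(np.c_[x,y].astype(np.float32),cv2.DIST_L2,0,.01,.01).ravel();print("obs slope",v[1]/v[0])
for a in(0,.05,.1,.2):
    P=[proj("scene",[*c2w(-102,-162+s*35*np.cos(a)),236-s*35*np.sin(a)]) for s in(1,-1)];d=P[1]-P[0];print(a,P,d[1]/d[0])
# leaf top edge vs roof: door shut check, handle
print(get_obs()["tcp_pos"],get_obs()["contact_force"],get_obs()["time_s"])
# shelf things before/after
g=cv2.imread("pics/scene0.png")[:,:,::-1];d=(np.abs(f.astype(int)-g).max(2)>45).astype(np.uint8)
n,_,s,c=cv2.connectedComponentsWithStats(d)
for q,cc in zip(s[1:],c[1:]):
    if q[4]>25:print(q,cc.round())
E
```

```text
[380 201  17  17  95] [388.2        209.03157895] 380 396
obs slope 0.9026308
0 [array([380.51997535, 203.62846002]), array([396.28882277, 217.42591484])] 0.8749818199776757
0.05 [array([380.4709166 , 204.03183866]), array([396.35653275, 217.02228799])] 0.8177491643304443
0.1 [array([380.44107877, 204.45004182]), array([396.40377185, 216.60096068])] 0.7612073229316665
0.2 [array([380.43907812, 205.32677754]), array([396.43614323, 215.70950087])] 0.6490392617243543
[514.83077209 -98.31919678 352.26676647] [ 0.94603707 -0.52760438  0.47237291] 32.7667
[  81   15  105   90 2513] [133.  59.]
[302  38  20   8  36] [309.  40.]
[313  42  13  10  59] [318.  48.]
[44 51  9  5 26] [49. 53.]
[52 51  7 21 49] [54. 60.]
[242  50  29  11 158] [257.  55.]
[ 169   51  177  141 7286] [288. 105.]
[62 52 24  8 90] [76. 56.]
[209  57  31  11 122] [225.  62.]
[190  60  21   6  40] [198.  62.]
[89 67  9  6 36] [93. 70.]
[26 68 13  5 32] [32. 70.]
[20 73 15  9 28] [26. 76.]
[ 49  72  79  27 834] [99. 82.]
[ 32  76  15  13 129] [39. 82.]
[19 80 14 13 98] [25. 87.]
[   9  101   73   65 2459] [ 44. 129.]
[159 126   7   9  44] [162. 131.]
[101 134  13  11  58] [106. 141.]
[ 111  148   37   76 1051] [131. 179.]
[  58  166   53   99 1876] [ 87. 206.]
[ 176  189   42  211 4032] [198. 288.]
[152 233  15  18 157] [159. 241.]
[281 239  16  36 287] [288. 256.]
[326 250  18  42 366] [334. 270.]
[168 253   8  22  52] [172. 265.]
[143 257  10  15  83] [148. 263.]
[313 263  18  44 395] [320. 284.]
[102 265  26  31 281] [114. 282.]
[ 337  314   57   62 1212] [368. 348.]
[139 342   6  36 143] [141. 360.]
[145 381   7  17  99] [148. 389.]
[153 394   8   6  35] [157. 397.]
```

```bash
python3 - <<'E'
from h import *
f=grab_frame("top");g=cv2.imread("pics/top0.png")[:,:,::-1]
for nm,(x0,y0,x1,y1) in dict(bowl=(395,230,455,295),jar=(445,220,490,270),green=(360,255,385,280),tongs=(200,170,260,310),bottle=(155,190,200,235),salt=(405,155,450,205)).items():
    A=[cv2.Canny(np.ascontiguousarray(cv2.cvtColor(np.ascontiguousarray(i[y0:y1,x0:x1]),cv2.COLOR_RGB2GRAY)),50,120).astype(np.float32) for i in(g,f)]
    A=[cv2.GaussianBlur(a,(5,5),1) for a in A];print(nm,cv2.phaseCorrelate(*A))
E
```

```text
bowl ((-0.007235009559909855, -0.12885498882197055), 0.5339331529758594)
jar ((0.82836394180962, 0.10158747414318725), 0.39507242329915365)
green ((1.645746556737631, -0.1284042979169122), 0.2847711826324463)
tongs ((-0.047968513490033615, -0.13768333980635816), 0.7112812591923607)
bottle ((0.6433321211451783, 0.5866781604559392), 0.9489003998556255)
salt ((0.423060829824923, 0.013263518179986278), 1.0061980412801106)
```

Nothing else has moved, the leaf is shut and the button is level. Handing in.

```bash
python3 -c "
from station import *
print(job_done())"
```

```text
the job is handed in; nothing more can be done
None
```

The job is handed in: mills a, c and d (b was absent) were dropped one to a pocket in the top-leaf rack, confirmed upright just before closing (the shut leaf now hides them); the leaf is shut, the button is back across it, and the bottom half and its bolt were never touched.

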